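Slide a light-sensitive vial under the spring cover of its lane

TASK

Put the loose brown vial away in the light-protected lane: with one fingertip press the blue bar down and keep the amber spring cover open, while the other fingertip pushes the vial along the lane under it, until it lies right behind the vial already in there. Then draw the fingers back and let the cover close over both vials. Just push the vial, without lifting it, and leave the things standing around alone.

Things in the scene. Friction and masses are not known exactly. Their poses are not given: they have to be found in the camera images.
- vial_lane: fixed white trough for lying vials, inner width 34 mm, floor at z = 4 mm, on a grey base plate x -114 to 158, y -33 to 67 mm. Origin on the worktop under the middle of the mouth, where the cover begins; +x runs inward along the lane, +y left to the press bar, z up. Loading end open above, x = -105 to 0, guides up to z = 18 mm; covered part x = 0 to 146 mm, walls up to z = 34 mm
- cover (a joint): amber cover, hinged along the lane's left wall, 34 mm wide. 0 = closed, lying over the lane from x = 0 to 150 mm, underside at z = 34.5 mm, its right edge beside a ledge 6 mm wide on the right wall; grows in rad as it opens, stop at 1.5 (upright, edge at z = 71 mm). A spring shuts it when let go: 0.036 N m closed, 0.08 N m fully open, about 4 N of press 20 mm beside the hinge
- cover_lip (a point): middle of the lower edge of a lip, 3 mm thick, at the cover's front end, 8 to 25 mm from the hinge line. Closed, it hangs to z = 29.5 mm in the mouth and stops a vial (top at z = 33 mm) from going under the cover. With the cover open at 1.3 to 1.5 it stands out over the lane up to y = 6 mm, and a finger that follows the vial in must pass right of it (y = 5 to -14 mm is free)
- press_bar_front (a point): point on the press bar, 10 mm from its front end, 33 mm from the hinge line. The bar, 2.4 mm thick, is one piece with the cover, left of the hinge: x = -110 to 132 mm in the lane frame, 12 to 44 mm from the hinge line; blue ribbed pad on top. Cover closed, it rises to the left at 45 degrees; pressed down it turns with the cover (at 1.4 rad it slopes down to the left at 35 degrees)
- press_bar_mid (a point): as press_bar_front, at x = -20 mm in the lane frame. A fingertip can slide along the bar in x while holding it down; the cover then stays as it is. With the finger's inner edge 17 mm left of the hinge line, a tip about 25 mm above the worktop holds the cover at 1.4 rad
- hinge_front (a point): fixed point on the hinge line at the mouth: the line is parallel to the lane's x at y = 19.5, z = 37 mm in the lane frame
- vial_mid (a point): middle of the loose brown vial with the red cap, 29 mm in diameter and 55 mm long, lying in the loading end along the lane, cap pointing inward; its flat base is 27.5 mm behind this point. It lies 14.5 mm above the lane floor
- stock_vial_mid (a point): middle of the same kind of vial already lying under the cover near the end stop, cap inward (its base is 27.5 mm behind this point)
- vial: the loose brown vial; origin in the middle of its base, own z axis towards its cap (along the lane's x)
- stock_vial: the brown vial already in the lane; axes as for the loose one
- white_vial: bystander: white vial with white cap, 29 mm in diameter, 55 mm high, upright on the worktop; origin under its middle
- blue_cap_vial: bystander: white vial with blue cap, 29 mm in diameter, 55 mm high, upright; origin under its middle
- stamp: bystander: brown wooden hand stamp, 25 x 36 x 70 mm high; origin under its middle
- carton: bystander: white printed carton 43 x 99 x 60 mm high; origin under its middle

How it is judged:
By the outcome, as a careful person would: the job done as asked, in the order asked, and still so for the second after the job is handed in, with the robot touching nothing.
It also fails if it takes over 42 s, if anything falls off the work surface, if the arm or the gripper's body presses on something with over 40 N, if the wrist force passes 120 N, or if a joint passes its speed limit or range.

ROBOT

A 6-joint arm with a two-finger parallel gripper is mounted at the origin on a cart in front of the work surface, level with it; the furniture and walls round the work are solid. World frame = base frame: x ahead of the robot, y to its left, z up, the work surface at z = 0. Lengths are in m, angles in rad, forces in N, time in s.
With the tool pointing down it reaches from about 0.325 to 0.925 m from the base axis. Payload 3.1 kg.
Tool frame: the origin (TCP) lies midway between the tips of the shut fingers; the grasp point (between the pads) lies 19 mm behind it; z points along the fingers, x is the direction in which the jaws open and shut, and the axes are right-handed (so a half turn about z gives the same grasp; the last joint's range is limited). The gripper opens to 85 mm and grips with 20 to 120 N. Pads are 22 mm wide; open, the fingers measure 114 mm over their backs; the gripper's body (76 mm by 85 mm) begins 54 mm behind the grasp point. The pads swing forward as they close: fully open they stand 13 mm farther back than shut.
Start: joints at [-1.255, 0.217, 1.613, -0, 1.311, -0.112], TCP at [0.259, -0.569, 0.231] pointing down, gripper open.
Joint ranges: [-2.75, 2.75], [-0.78, 2.1], [0.31, 2.55], [-1.13, 4.27], [0.13, 2.63], [-2.58, 2.58]. Speed limits (rad/s): [2.79, 2.79, 3.14, 3.14, 3.14, 3.14].

INTERFACE

Orientations are given as a rotation vector (axis times angle).
In Python, from workcell import r gives the robot as it stands. The module is installed in compiled form; this text tells all that it offers.
- The arm moves only by the shell command python3 -m jog 'ROWS' [OPENING] [FORCE]. ROWS is text: rows parted by semicolons, each of 6 numbers parted by spaces: the shift along the world's x, y, z in mm, then the turn, a rotation vector about the world's x, y, z in rad. A call has 1 to 12 rows; each row shifts and turns the commanded pose from where the row before left it; what a row does not reach is not made up. A row lasts 1/12 s, in which the tool goes at most 41.7 mm and 7.16 degrees, less where a joint would pass 70% of its speed; a pose out of reach is approached as far as the arm can. A call with a gripper value outside its range is refused whole. OPENING is the opening in per cent of the stroke, from 0 (shut) to 100 (fully open), set as the call begins (- or left out, the last holds). The fingers move at their own pace and stop on an object; FORCE is the grip in N (left out, the last holds). Time passes only in rows, so rows that do not move let the fingers close. It gives the time, the measured TCP pose, the force and the opening at its end, in the units of the state.
- r.state(): the state, without advancing time (a new reading comes with each control period).
- r.snapshot(name): name is "scene" or "top" or "wrist"; returns a dict with "color" (384x512x3 uint8, blue, green, red), "range_z" (384x512 float32, m along the optical axis (not along the pixel's ray), 0 where there is no reading), "fov_y" (degrees; the focal length in pixels is half the picture's height over the tangent of half this angle, whatever the lens; pixels are square), "cx", "cy" (the principal point, pixels), "rvec" (rotation vector, rad) and "tvec" (3), from world to camera coordinates, as OpenCV has them. Camera axes: x right, y down, z forward; pixel columns grow to the right and rows downward; lengths in m; the calibration is good to about 2 mm. A picture is of the moment at which its call begins.
- r.hand_in(): hands the job in, once; it reports no verdict.
The state is a dict: "time_s": time; "q": joint angles; "joint_velocities": joint speeds; "effort": joint torques, N m; "tool_pos": TCP position; "ee_rot": TCP orientation; "contact_force": force on the tool from outside, world axes, zero at the start; "moment": the same for the moment, N m; "width": finger opening in m.
Only numpy, scipy, OpenCV 4.12 (cv2) and the standard library are available. Lean on these libraries where they do the work, as an engineer would, in place of code of your own. Each camera call takes 0.05 s, during which the arm holds its last target.

## Working session

There is one attempt and no reset: what is moved stays moved. The work goes in short steps, Python scripts to look and compute and a shell command to move; the robot and the scene stay as the last step left them, time stands still between calls to the robot, and variables do not carry over. Pictures are saved under pics/ and viewed, and the job is handed in when it is done.

```bash
mkdir -p pics
cat > h.py <<'E'
import numpy as np, cv2
from workcell import r
def snap(n,f):
    s=r.snapshot(n); cv2.imwrite('pics/'+f,s['color']); np.savez('pics/'+f[:-4]+'.npz',**s); return s
def proj(s,P):
    f=192/np.tan(np.radians(float(s['fov_y']))/2)
    R=cv2.Rodrigues(np.array(s['rvec'],float))[0]; c=np.atleast_2d(P)@R.T+np.array(s['tvec']).ravel()
    return np.c_[f*c[:,0]/c[:,2]+s['cx'],f*c[:,1]/c[:,2]+s['cy']]
def cloud(s):
    f=192/np.tan(np.radians(float(s['fov_y']))/2)
    R=cv2.Rodrigues(np.array(s['rvec'],float))[0]; z=s['range_z'].astype(float)
    v,u=np.mgrid[:384,:512]
    c=np.stack([(u-s['cx'])*z/f,(v-s['cy'])*z/f,z],-1)
    W=(c-np.array(s['tvec']).ravel())@R; W[z==0]=np.nan; return W
E
python3 - <<'E'
from h import *
print(r.state())
for n in ['scene','top','wrist']:
    s=snap(n,n+'0.png'); print(n,s['fov_y'],s['cx'],s['cy'],s['rvec'],s['tvec'])
E
```

```text
{'time_s': 0.0, 'q': array([-1.25518882e+00,  2.17775411e-01,  1.61491380e+00, -8.18447470e-07,
        1.31126741e+00, -1.12200023e-01]), 'joint_velocities': array([-3.60079540e-05,  6.01077592e-06, -2.38966891e-03,  5.96683628e-04,
       -1.19813124e-03,  6.33606996e-04]), 'effort': array([ 3.17755521e-04, -3.96851349e+01, -3.03850973e+01, -1.75388336e-04,
        9.76536336e-03, -1.58996261e-06]), 'tool_pos': array([ 0.25906885, -0.56790125,  0.22996568]), 'ee_rot': array([-2.64111715,  1.6984464 ,  0.00287814]), 'contact_force': array([-0.75799865, -0.76521374,  0.83507533]), 'moment': array([ 0.01384257, -0.02389509, -0.01237081]), 'width': 0.08558306591161076}
scene 54.60589008467257 260.03105660204136 192.23679875834227 [ 1.00954694 -2.46055146  1.05030192] [0.46413836 0.333316   0.63303026]
top 43.40103221669033 255.45254411768138 182.2687477232402 [ 2.18427963 -2.17986557  0.10999923] [0.035757   0.61940169 0.95479673]
wrist 68.18126003153242 254.89039162705743 195.11863969209824 [-2.45141209  1.57454505  0.20952503] [-0.62493084 -0.03387699  0.37757054]
```

View pics/top0.png

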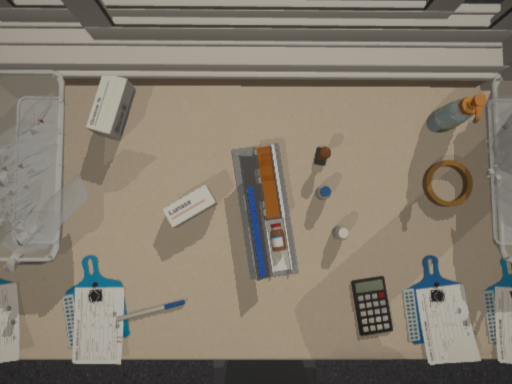

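View pics/scene0.png

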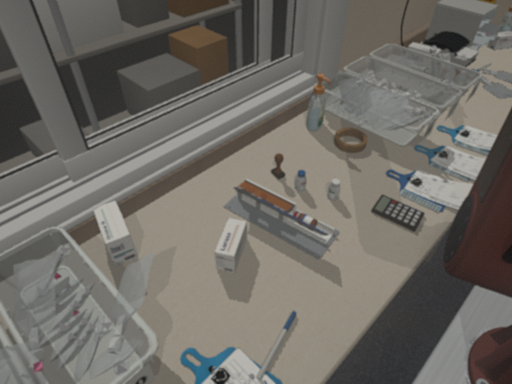

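Run:
```python
from h import *
s=dict(np.load('pics/top0.npz'))
im=s['color'][135:290,180:360]; cv2.imwrite('pics/topz.png',cv2.resize(im,None,fx=4.4,fy=3.87*1.13,interpolation=cv2.INTER_CUBIC)[:600] if 0 else cv2.resize(im,None,fx=3.8,fy=3.8,interpolation=cv2.INTER_CUBIC))
W=cloud(s)
for u,v in [(233,151),(279,144),(297,270),(252,279),(278,240),(268,180),(260,235),(240,160),(340,233),(325,192),(322,155),(190,206)]: print(u,v,W[v,u].round(4))
```

```text
233 151 [0.6874 0.0839 0.0017]
279 144 [ 0.703  -0.0129 -0.0008]
297 270 [ 0.4408 -0.0488  0.0038]
252 279 [0.4225 0.0435 0.0029]
278 240 [ 0.5029 -0.0082  0.0344]
268 180 [0.623  0.0119 0.0377]
260 235 [0.5132 0.0282 0.053 ]
240 160 [0.6592 0.0678 0.0696]
340 233 [ 0.5173 -0.1285  0.0564]
325 192 [ 0.5979 -0.1003  0.0544]
322 155 [ 0.6702 -0.0935  0.065 ]
190 206 [0.5695 0.1652 0.0609]
```

View pics/topz.png

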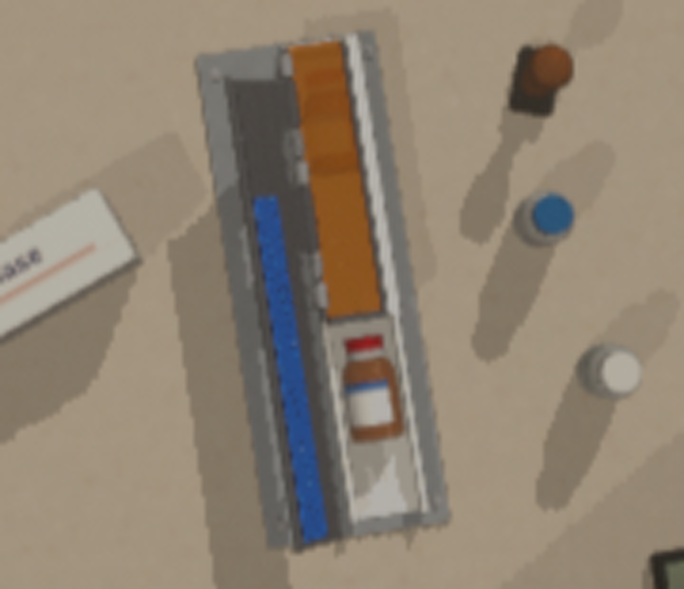

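```bash
cat >> h.py <<'E'
def fit(A,B): # 2D rigid lane->world
    a=A.mean(0);b=B.mean(0);A=A-a;B=B-b
    t=np.arctan2((A[:,0]*B[:,1]-A[:,1]*B[:,0]).sum(),(A*B).sum()); R=np.array([[np.cos(t),-np.sin(t)],[np.sin(t),np.cos(t)]])
    return t,b-R@a,(A@R.T-B)
def atz(s,uv,z):
    f=192/np.tan(np.radians(float(s['fov_y']))/2); R=cv2.Rodrigues(np.array(s['rvec'],float))[0]
    uv=np.atleast_2d(np.array(uv,float)); d=np.c_[(uv[:,0]-s['cx'])/f,(uv[:,1]-s['cy'])/f,np.ones(len(uv))]@R
    c=-R.T@np.array(s['tvec']).ravel(); return c+d*((z-c[2])/d[:,2])[:,None]
E
python3 - <<'E'
from h import *
s=dict(np.load('pics/top0.npz'))
uv=np.array([(197,58),(375,33),(447,520),(275,548)])/3.8+[180,135]-0.37
w=atz(s,uv,0.003)
t,o,e=fit(np.array([(158,67),(158,-33),(-114,-33),(-114,67)])/1e3,w[:,:2]);print(w,t,o,e*1e3)
R=np.array([[np.cos(t),-np.sin(t)],[np.sin(t),np.cos(t)]])
for n,uv,z in [('vial base',(380,440),.0185),('vialcap',(364,338),.0185),('mouth/lip',(352,318),.036)]:
    p=atz(s,np.array(uv)/3.8+[180,135]-.37,z)[0]; print(n,p,(p[:2]-o)@R*1e3)
T=cv2.Rodrigues(r.state()['ee_rot'])[0]; print(T)
E
```

```text
[[ 0.68948814  0.08709671  0.003     ]
 [ 0.70378996 -0.01122246  0.003     ]
 [ 0.43773523 -0.04944741  0.003     ]
 [ 0.42279499  0.04349781  0.003     ]] 0.15231768312663246 [ 0.5442862  -0.00266006] [[ 0.80287316  0.44075367]
 [ 1.67399532 -0.08228473]
 [-1.12208493 -3.12773068]
 [-1.35478355  2.76926174]]
vial base [ 0.48138901 -0.01236573  0.0185    ] [-6.36415987e+01 -4.99490748e-02]
vialcap [ 0.53564596 -0.00393512  0.0185    ] [-8.73366497  0.0506789 ]
mouth/lip [0.54609509 0.00331578 0.036     ] [2.69466425 5.63219114]
[[ 4.14858776e-01 -9.09885632e-01 -5.76586537e-04]
 [-9.09883881e-01 -4.14859117e-01  1.79879649e-03]
 [-1.87590126e-03 -2.21619712e-04 -9.99998216e-01]]
```

View pics/wrist0.png

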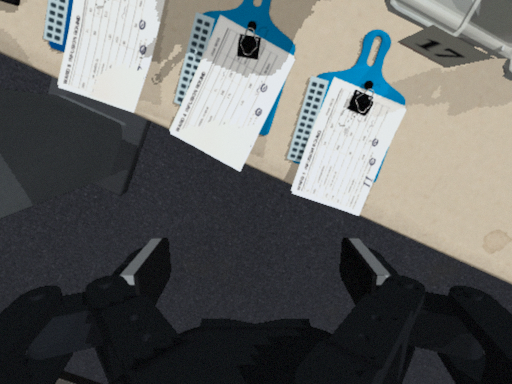

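```bash
python3 -m jog '13 38 0 0 0 -0.02;13 38 0 0 0 -0.02;13 38 0 0 0 -0.02;13 38 0 0 0 -0.02;13 38 0 0 0 -0.02;13 38 0 0 0 -0.02;13 38 0 0 0 -0.02;13 38 0 0 0 -0.02;13 38 0 0 0 -0.02;13 38 0 0 0 -0.02;13 38 0 0 0 -0.02;13 38 0 0 0 -0.02' 49 30
python3 -m jog '13 38 0 0 0 -0.02;13 38 0 0 0 -0.015;8 22 0 0 0 0;7 20 0 0 0 0;0 0 0 0 0 0;0 0 0 0 0 0'
python3 - <<'E'
from h import *
s=snap('wrist','wrist1.png'); st=r.state(); print(st['tool_pos'],st['width'],cv2.Rodrigues(st['ee_rot'])[0].round(4))
cv2.imwrite('pics/wrist1b.png',cv2.resize(s['color'],None,fx=1.55,fy=1.55,interpolation=cv2.INTER_CUBIC))
E
```

```text
time_s: 1.15
tool_pos: [0.4153, -0.1107, 0.2312]
ee_rot: [-2.419, 2.005, -0.001]
contact_force: [1.3, -1.0, 0.3]
width: 0.0422
time_s: 1.65
tool_pos: [0.4561, 0.006, 0.2309]
ee_rot: [2.387, -2.042, -0.001]
contact_force: [-0.6, -0.3, 0.0]
width: 0.0417
[0.45591058 0.00524314 0.23093694] 0.04184254369914938 [[ 1.533e-01 -9.882e-01 -1.000e-03]
 [-9.882e-01 -1.533e-01 -6.000e-04]
 [ 4.000e-04  1.100e-03 -1.000e+00]]
```

View pics/wrist1b.png

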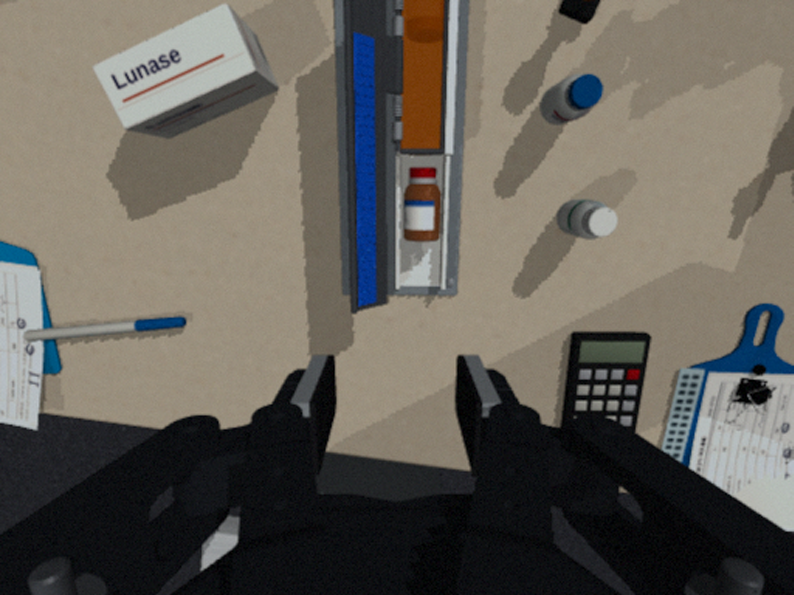

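Run:
```python
from h import *
s=dict(np.load('pics/wrist1.npz'));W=cloud(s)
t=.1525;o=np.array([.5443,-.0027]);R=np.array([[np.cos(t),-np.sin(t)],[np.sin(t),np.cos(t)]])
L=lambda p:((p[:2]-o)@R*1e3).round(1)
for n,uv,z in [('plateR',(457,294),.003),('plateL',(345,292),.003),('vialbase',(422,241),.0185),('vialtip',(423,169),.0185),('vialL',(404,220),.0185),('vialR',(440,220),.0185),('troughL end',(397,288),.018),('troughR end',(446,288),.018),('cover fr R',(442,150),.036),('cover fr L',(402,152),.036),('plateR up',(466,20),.003)]:
    print(n,L(atz(s,np.array(uv)/1.55,z)[0]))
Z=W[...,2]
# slices: height profile across lane in several rows
XY=(W[...,:2]-o)@R*1e3
for x0 in (-95,-60,-50,-20,20):
    m=(abs(XY[...,0]-x0)<1.5)&(abs(XY[...,1]-15)<60)&(Z<.1)
    y=XY[...,1][m];z=Z[m]*1e3;i=np.argsort(y);print(x0,[(round(a),round(b)) for a,b in zip(y[i],z[i])][::2])
```

```text
plateR [-111.9  -33. ]
plateL [-110.5   64.2]
vialbase [-64.1  -0.7]
vialtip [-8.6 -0.4]
vialL [-47.5  14. ]
vialR [-47.4 -14.7]
troughL end [-103.2   19.3]
troughR end [-103.1  -21.4]
cover fr R [  4.2 -12.8]
cover fr L [ 2.7 16.3]
plateR up [ 98.2 -31.1]
-95 [(-45, 0), (-45, 1), (-44, 0), (-42, -1), (-41, 1), (-41, 1), (-40, 0), (-38, 0), (-38, 0), (-37, 1), (-36, 0), (-34, 0), (-34, 1), (-33, 0), (-31, 4), (-30, 3), (-28, 4), (-27, 3), (-26, 4), (-24, 4), (-23, 3), (-22, 4), (-19, 18), (-18, 19), (-16, 18), (-16, 7), (-15, 3), (-14, 3), (-13, 3), (-11, 3), (-10, 4), (-8, 4), (-7, 5), (-6, 4), (-4, 5), (-3, 5), (-2, 4), (-1, 5), (1, 4), (2, 4), (3, 4), (5, 5), (6, 5), (7, 4), (9, 6), (10, 4), (11, 5), (13, 4), (14, 4), (15, 5), (17, 5), (18, 18), (19, 18), (21, 18), (22, 4), (23, 3), (25, 4), (26, 4), (27, 4), (27, 2), (29, 2), (29, 48), (30, 48), (31, 50), (31, 49), (32, 51), (34, 52), (35, 54), (36, 55), (36, 54), (37, 57), (38, 58), (39, 60), (40, 60), (40, 60), (41, 62), (42, 63), (43, 65), (43, 63), (44, 64), (45, 67), (46, 67), (47, 65), (48, 67), (49, 67), (49, 71), (50, 70)
[... 4487 characters left out ...]
(16, 37), (17, 38), (18, 40), (19, 39), (19, 41), (20, 40), (21, 39), (21, 40), (22, 40), (23, 40), (23, 37), (25, 36), (26, 4), (26, 3), (27, 3), (29, 4), (29, 2), (29, 48), (30, 49), (30, 48), (31, 49), (32, 50), (32, 50), (33, 52), (34, 54), (34, 51), (35, 54), (36, 56), (36, 56), (37, 57), (38, 59), (38, 57), (39, 60), (40, 61), (40, 59), (41, 61), (41, 61), (42, 62), (43, 64), (43, 64), (44, 64), (45, 66), (45, 65), (46, 65), (46, 68), (47, 66), (47, 68), (47, 67), (48, 68), (49, 70), (49, 70), (50, 71), (51, 71), (51, 70), (52, 70), (53, 71), (53, 69), (62, 4), (63, 3), (63, 2), (64, 3), (65, 3), (67, 3), (68, 3), (68, 1), (69, 0), (70, 0), (71, 0), (72, 1), (73, 0), (73, -1), (74, 0)]
```

Run:
```python
from h import *
s=dict(np.load('pics/wrist1.npz'));W=cloud(s)
st=r.state();T=cv2.Rodrigues(st['ee_rot'])[0]
P=(W-st['tool_pos'])@T*1e3  # tool coordinates
m=(s['range_z']>0)&(P[...,2]>-60)&(P[...,2]<30)
q=P[m]
for lo in range(-60,20,4):
    k=q[(q[:,2]>=lo)&(q[:,2]<lo+4)]
    for sg in (-1,1):
        a=k[k[:,0]*sg>0]
        if len(a): print(lo,sg,len(a),a.min(0).round(1),a.max(0).round(1))
```

```text
-60 -1 2032 [-56.1 -14.7 -60. ] [-19.7  12.2 -56. ]
-60 1 2044 [ 19.3 -14.7 -60. ] [ 55.7  11.8 -56. ]
-56 -1 987 [-54.2 -15.  -56. ] [-20.4  12.  -52. ]
-56 1 963 [ 20.2 -15.  -56. ] [ 54.4  11.8 -52. ]
-52 -1 454 [-53.6 -14.7 -52. ] [-21.6  11.5 -48. ]
-52 1 461 [ 21.3 -14.9 -52. ] [ 52.8  11.3 -48. ]
-48 -1 276 [-50.1 -14.8 -48. ] [-22.5  -5.  -44. ]
-48 1 271 [ 22.1 -15.  -48. ] [ 50.5  -5.3 -44. ]
-44 -1 115 [-41.4 -13.4 -43.9] [-21.    8.7 -40. ]
-44 1 117 [ 20.6 -13.2 -44. ] [ 38.8   7.3 -40. ]
-40 -1 356 [-27.7 -12.  -40. ] [-20.9  10.8 -36. ]
-40 1 349 [ 20.5 -12.3 -40. ] [ 27.6  10.7 -36. ]
-36 -1 150 [-34.4 -12.1 -35.9] [-20.8  10.8 -32. ]
-36 1 147 [ 20.4 -12.2 -36. ] [ 33.6  10.  -32. ]
-32 -1 171 [-34.6 -12.1 -32. ] [-20.9  10.4 -28. ]
-32 1 173 [ 20.6 -12.2 -31.9] [ 34.4   9.7 -28. ]
-28 -1 170 [-34.7 -12.  -28. ] [-20.8  10.5 -24. ]
-28 1 174 [ 20.6 -12.3 -28. ] [ 34.3  10.5 -24. ]
-24 -1 153 [-34.7 -12.2 -24. ] [-20.8  10.5 -20. ]
-24 1 164 [ 20.5 -12.3 -24. ] [ 34.4  10.1 -20. ]
-20 -1 145 [-34.7 -12.  -20. ] [-20.8  10.7 -16. ]
-20 1 138 [ 20.5 -12.3 -20. ] [ 34.6  10.2 -16. ]
-16 -1 128 [-34.5 -11.9 -15.9] [-20.9  10.2 -12. ]
-16 1 124 [ 20.6 -12.  -16. ] [ 34.2  10.2 -12. ]
-12 -1 104 [-33.9 -12.  -12. ] [-20.8  10.6  -8. ]
-12 1 103 [ 20.6 -12.3 -12. ] [33.4 10.  -8.2]
-8 -1 70 [-27.5 -11.7  -8. ] [-20.9  10.6  -4.2]
-8 1 68 [ 20.6 -11.8  -8. ] [27.1 10.4 -4. ]
-4 -1 23 [-21.2  -9.1  -3.9] [-20.8   9.4  -1.9]
-4 1 24 [20.7 -9.2 -4. ] [20.9  8.9 -1.7]
```

```bash
python3 -m jog '2 3 -20 0 0 0;0 0 -30 0 0 0;0 0 -30 0 0 0;0 0 -30 0 0 0;0 0 -20 0 0 0;0 0 -11 0 0 0;0 0 0 0 0 0;0 0 0 0 0 0'
python3 - <<'E'
from h import *
s=snap('wrist','wrist2.png'); st=r.state(); 
o=np.array([.5462,-.0018]);t=.1525;R=np.array([[np.cos(t),-np.sin(t)],[np.sin(t),np.cos(t)]])
print((st['tool_pos'][:2]-o)@R,st['tool_pos'])
cv2.imwrite('pics/wrist2b.png',cv2.resize(s['color'],None,fx=1.55,fy=1.55,interpolation=cv2.INTER_CUBIC))
XY=(cloud(s)[...,:2]-o)@R*1e3;Z=cloud(s)[...,2]*1e3
for x0 in (-62,-45,-30,-5,20,60):
    m=(abs(XY[...,0]-x0)<1)&(Z>14)&(Z<22)&(abs(XY[...,1])<26); y=XY[...,1][m]; print(x0,np.sort(y)[[0,-1]].round(1) if len(y) else '', np.sort(y[y>16.5])[:3],np.sort(y[y<-16])[-3:])
    m=(abs(XY[...,0]-x0)<1)&(Z>60)&(abs(XY[...,1]-50)<8);print('  bar',XY[...,1][m].max() if m.any() else '')
E
```

```text
time_s: 2.37
tool_pos: [0.4582, 0.0075, 0.0904]
ee_rot: [2.383, -2.047, -0.001]
contact_force: [1.0, 0.7, 0.9]
width: 0.0419
[-0.0844108   0.02242841] [0.45936175 0.00754531 0.09147529]
-62 [-20.2  20.8] [17.68274192 17.68630977 17.71485962] [-16.86609202 -16.76164151 -16.66996464]
  bar 52.64173114729196
-45 [-20.1  20.8] [17.76427753 17.7767021  17.79219792] [-17.11718209 -17.00485629 -16.95653226]
  bar 53.14592911765952
-30 [-20.1  20.8] [17.8493845  17.85126219 18.58885392] [-17.1140388  -16.95390556 -16.54680634]
  bar 52.90810367480157
-5 [-20.3  20.8] [17.2117451  17.21311597 17.23561052] [-16.86593626 -16.82183362 -16.60846447]
  bar 52.67702998494756
20 [-16.8 -16.8] [] [-16.78012624]
  bar 53.09516494010599
60  [] []
  bar
```

View pics/wrist2b.png

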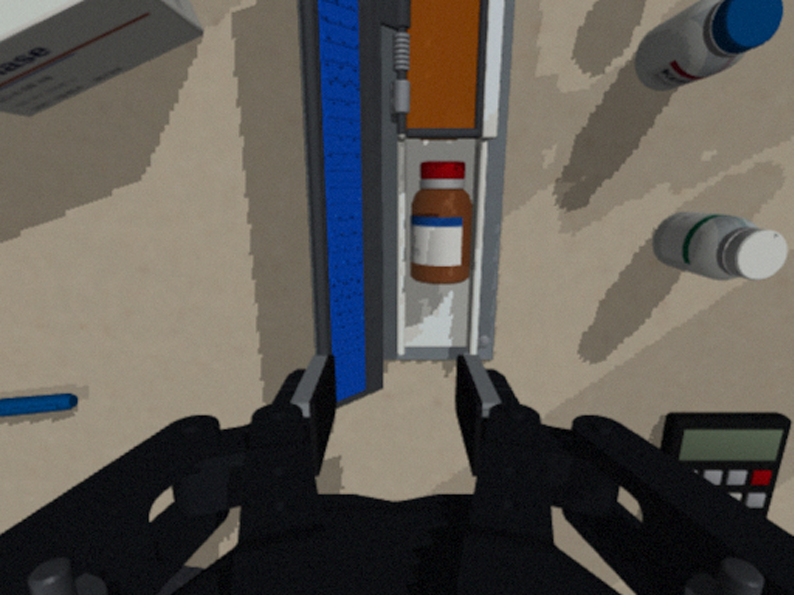

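```bash
python3 -m jog '-2 1 -10 0 0 0;0 0 -8 0 0 0;0 0 -8 0 0 0;0 0 -8 0 0 0;0 0 -8 0 0 0;0 0 -8 0 0 0;0 0 -8 0 0 0;0 0 -7 0 0 0;0 0 -5 0 0 0;0 0 -3 0 0 0;0 0 0 0 0 0;0 0 0 0 0 0'
python3 - <<'E'
from h import *
s=snap('wrist','wrist3.png'); s2=snap('scene','scene3.png'); st=r.state(); 
o=np.array([.5462,-.0018]);t=.1525;R=np.array([[np.cos(t),-np.sin(t)],[np.sin(t),np.cos(t)]])
print((st['tool_pos'][:2]-o)@R,st['tool_pos'],st['contact_force'])
cv2.imwrite('pics/wrist3b.png',cv2.resize(s['color'],None,fx=1.55,fy=1.55,interpolation=cv2.INTER_CUBIC))
cv2.imwrite('pics/scene3b.png',cv2.resize(s2['color'][150:290,190:370],None,fx=4.2,fy=4.2,interpolation=cv2.INTER_CUBIC))
W=cloud(s);XY=(W[...,:2]-o)@R*1e3;Z=W[...,2]*1e3
for x0 in (10,40,80):
    m=(abs(XY[...,0]-x0)<2)&(abs(XY[...,1]-20)<50); y=XY[...,1][m];z=Z[m];i=np.argsort(y);print(x0,[(round(a),round(b)) for a,b in zip(y[i],z[i])][::4])
E
```

```text
time_s: 3.42
tool_pos: [0.4559, 0.0097, 0.017]
ee_rot: [-2.384, 2.046, 0.002]
contact_force: [0.2, 2.6, 0.7]
width: 0.042
[-0.08749476  0.02516646] [0.45589764 0.00978309 0.01718722] [-0.59356836  3.01449664  0.58854027]
10 [(-21, 35), (-20, 35), (-20, 37), (-20, 36), (-20, 36), (-20, 36), (-20, 35), (-20, 36), (-19, 36), (-19, 36), (-19, 37), (-19, 36), (-19, 37), (-19, 36), (-19, 36), (-18, 36), (-18, 34), (-18, 38), (-18, 36), (-18, 37), (-18, 36), (-18, 3), (-17, 38), (-17, 37), (-17, 12), (-17, 37), (-17, 8), (-17, 12), (-17, 26), (-17, 24), (-17, 16), (-17, 36), (-17, 17), (-17, 24), (-17, 26), (-17, 13), (-17, 8), (-17, 37), (-17, 27), (-17, 7), (-17, 5), (-17, 9), (-17, 16), (-17, 3), (-17, 15), (-17, 12), (-17, 12), (-17, 8), (-17, 26), (-17, 23), (-17, 22), (-17, 36), (-17, 25), (-17, 36), (-17, 36), (-17, 8), (-17, 23), (-17, 17), (-17, 20), (-17, 25), (-17, 23), (-17, 36), (-16, 19), (-16, 25), (-16, 15), (-16, 4), (-16, 19), (-16, 36), (-16, 36), (-16, 37), (-16, 35), (-16, 36), (-16, 4), (-16, 37), (-16, 36), (-15, 4), (-15, 5), (-15, 4), (-15, 37), (-15, 4), (-15, 38),
[... 3663 characters left out ...]
0, 17), (50, 16), (50, 17), (51, 16), (51, 16), (51, 16), (51, 16), (51, 17), (52, 17), (52, 15), (52, 16), (52, 15), (53, 15), (53, 14), (53, 15), (53, 14), (54, 13), (54, 13), (54, 12), (54, 13), (55, 14), (55, 13), (55, 12), (55, 14), (55, 12), (56, 12), (56, 12), (56, 13), (57, 13), (57, 12), (59, 3), (59, 2), (60, 3), (60, 2), (60, 3), (60, 2), (61, 3), (61, 3), (61, 2), (61, 2), (62, 3), (62, 3), (62, 3), (62, 2), (63, 4), (63, 3), (63, 3), (63, 3), (64, 4), (64, 2), (64, 3), (64, 3), (65, 5), (65, 3), (65, 2), (65, 3), (66, 4), (66, 3), (66, 2), (66, 2), (66, 2), (67, 3), (67, 2), (68, -1), (68, 0), (68, -1), (69, 0), (69, -1), (69, 0), (69, -1), (69, 1), (70, 0), (70, 0)]
40 []
80 []
```

View pics/wrist3b.png

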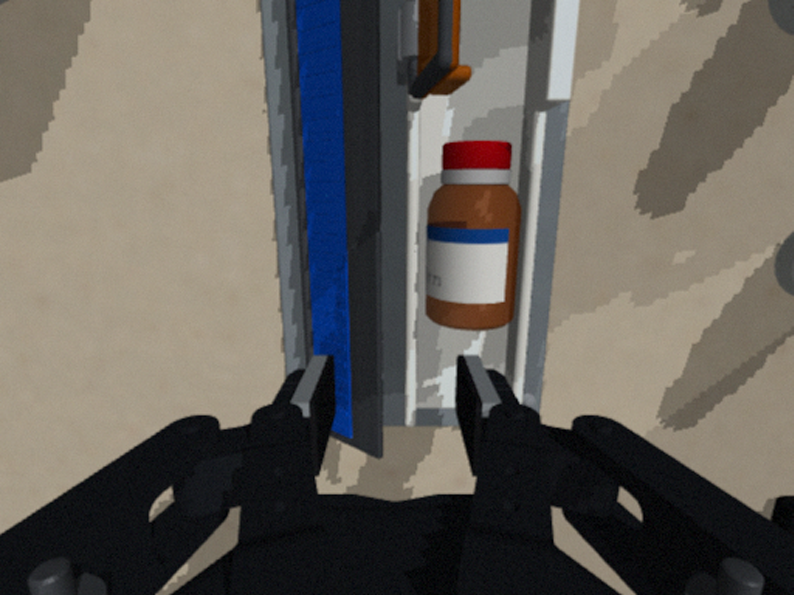

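View pics/scene3b.png

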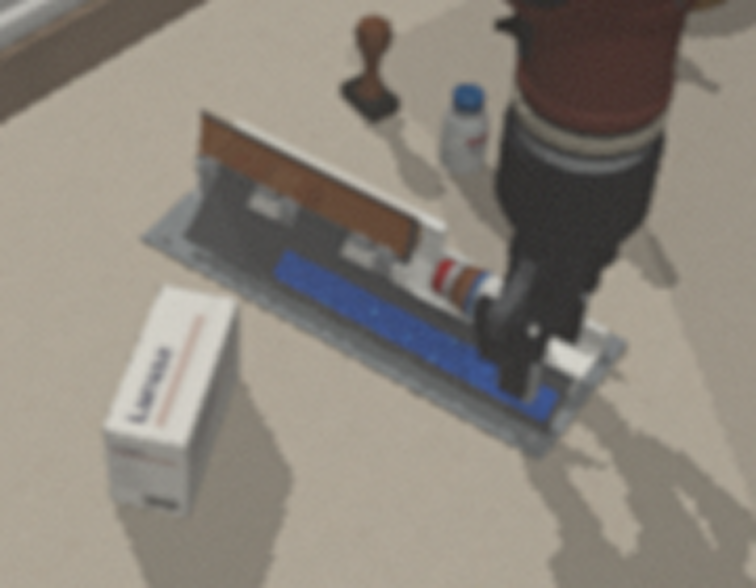

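Run:
```python
from h import *
s=snap('top','top3.png')
cv2.imwrite('pics/top3b.png',cv2.resize(s['color'][135:290,180:360],None,fx=3.8,fy=3.8,interpolation=cv2.INTER_CUBIC))
o=np.array([.5462,-.0018]);t=.1525;R=np.array([[np.cos(t),-np.sin(t)],[np.sin(t),np.cos(t)]])
W=cloud(s);XY=(W[...,:2]-o)@R*1e3;Z=W[...,2]*1e3
m=(abs(XY[...,1])<5)&(XY[...,0]>-20)&(XY[...,0]<160); x=XY[...,0][m];z=Z[m];i=np.argsort(x);print([(round(a),round(b)) for a,b in zip(x[i],z[i])])
```

```text
[(-20, 27), (-20, 30), (-19, 32), (-19, 25), (-18, 25), (-18, 28), (-18, 29), (-17, 29), (-17, 28), (-16, 26), (-16, 30), (-16, 31), (-15, 29), (-15, 29), (-14, 28), (-14, 31), (-14, 31), (-13, 28), (-13, 28), (-12, 33), (-12, 29), (-12, 30), (-11, 25), (-11, 30), (-11, 26), (-10, 4), (-10, 4), (-10, 4), (-9, 8), (-9, 3), (-8, 8), (-8, 3), (-7, 1), (-7, 3), (-7, 2), (-6, 5), (-5, 9), (-5, 6), (-5, 5), (-5, 5), (-4, 5), (-3, 5), (-3, 7), (-3, 5), (-2, 4), (-2, 2), (-1, 3), (-1, 5), (-1, 3), (0, 4), (0, 2), (1, 5), (1, 6), (1, 3), (2, 4), (2, 8), (3, 2), (3, 6), (3, 5), (4, 3), (5, 2), (5, 3), (5, 6), (6, 3), (7, 4), (7, 0), (7, 5), (8, 4), (9, 6), (9, 4), (9, 3), (10, 4), (10, 3), (11, 6), (11, 6), (12, 2), (12, 5), (12, 0), (13, 1), (13, 5), (14, 6), (14, 4), (14, 2), (15, 6), (15, 5), (16, 1), (16, 6), (16, 5), (17, 5), (17, 4), (18, 2), (18, 3), (18, 6), (19, 4), (20, 5), (20, 5), (20, 5), (21, 5), (22, 5), (22, 7), (22, 4), (23, 5), (23, 3), (24, 7), (24, 4), (24, 4), (25, 1), (25, 6), (26, 6), (26, 4), (26, 4), (27, 6), (28, 4), (28, 3), (28, 2), (28, 5), (29, 4), (30, 5), (30, 3
[... 2235 characters left out ...]
6, 29), (126, 29), (126, 24), (127, 28), (127, 27), (128, 32), (128, 25), (128, 29), (129, 29), (129, 25), (130, 31), (130, 28), (130, 32), (131, 30), (131, 29), (132, 30), (132, 29), (133, 27), (133, 28), (133, 27), (134, 30), (135, 27), (138, 5), (139, 3), (139, 4), (140, 3), (140, 4), (141, 3), (141, 7), (141, 3), (141, 7), (142, 3), (142, 5), (143, 4), (143, 4), (144, 7), (144, 34), (144, 22), (144, 17), (144, 30), (144, 11), (144, 35), (144, 24), (144, 6), (144, 17), (144, 33), (144, 7), (145, 32), (145, 38), (146, 36), (146, 37), (146, 35), (146, 37), (148, 34), (148, 35), (148, 37), (148, 36), (149, 34), (150, 36), (155, 4), (155, 2), (156, 5), (157, 0), (158, 1), (158, 2), (159, -1)]
```

View pics/top3b.png

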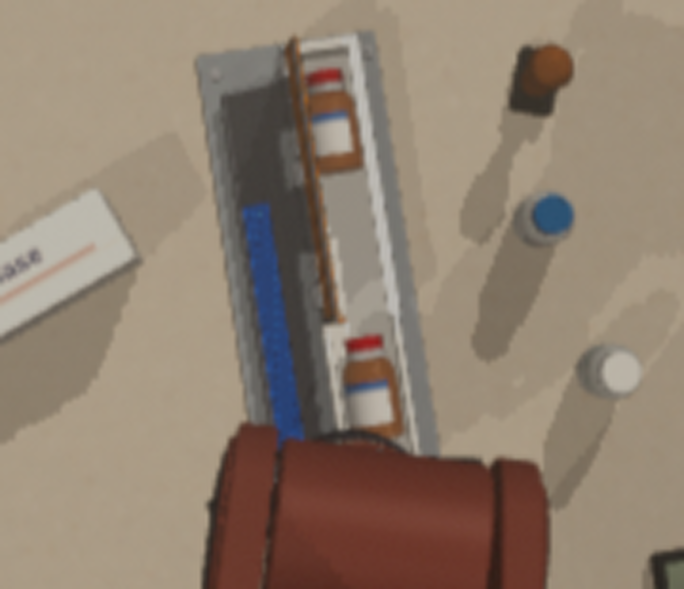

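```bash
python3 -m jog '0.2 -1.5 0 0 0 0;3 0.5 0 0 0 0;4 0.6 0 0 0 0;5 0.8 0 0 0 0;5 0.8 0 0 0 0;5 0.7 0 0 0 0;5 0.8 0 0 0 0;5 0.8 0 0 0 0;5 0.7 0 0 0 0;5 0.8 0 0 0 0;3 0.5 0 0 0 0;0 0 0 0 0 0'
python3 - <<'E'
from h import *
s=snap('wrist','wrist4.png');s2=snap('scene','scene4.png');  st=r.state(); 
o=np.array([.5462,-.0018]);t=.1525;R=np.array([[np.cos(t),-np.sin(t)],[np.sin(t),np.cos(t)]])
print((st['tool_pos'][:2]-o)@R,st['tool_pos'],st['contact_force'])
cv2.imwrite('pics/wrist4b.png',cv2.resize(s['color'],None,fx=1.55,fy=1.55,interpolation=cv2.INTER_CUBIC))
E
```

```text
time_s: 4.57
tool_pos: [0.5028, 0.015, 0.0175]
ee_rot: [-2.383, 2.045, -0.002]
contact_force: [0.1, 1.9, 1.4]
width: 0.0418
[-0.04039963  0.02315396] [0.50275193 0.01494815 0.01764248] [-0.19685225  2.42125158  0.8774688 ]
```

View pics/wrist4b.png

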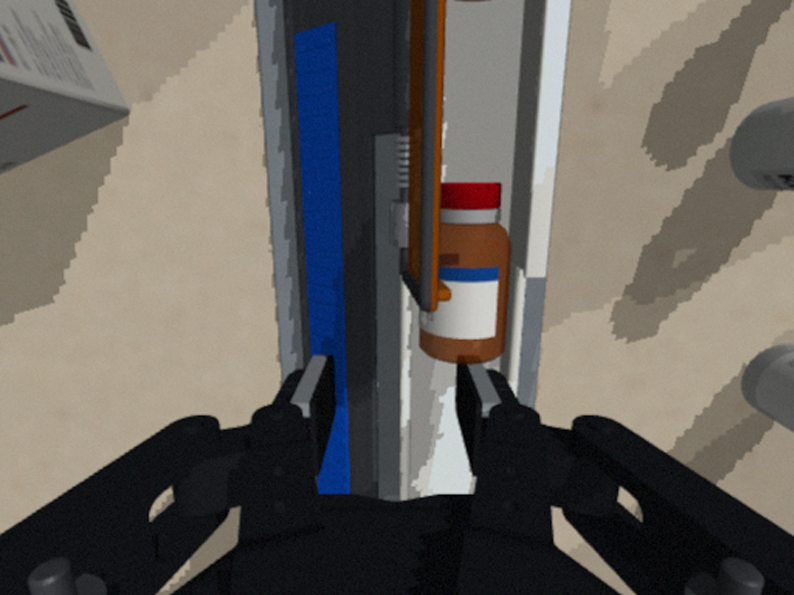

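```bash
python3 -m jog '3 0.5 0 0 0 0;5 0.8 0 0 0 0;5 0.7 0 0 0 0;5 0.8 0 0 0 0;5 0.8 0 0 0 0;5 0.7 0 0 0 0;5 0.8 0 0 0 0;5 0.8 0 0 0 0;4 0.6 0 0 0 0;2 0.3 0 0 0 0;1 0.2 0 0 0 0;0 0 0 0 0 0'
cat > look.py <<'E'
from h import *
import sys
n=sys.argv[1]
s=snap('wrist','wrist%s.png'%n);s2=snap('top','top%s.png'%n);  st=r.state(); 
o=np.array([.5462,-.0018]);t=.1525;R=np.array([[np.cos(t),-np.sin(t)],[np.sin(t),np.cos(t)]])
print((st['tool_pos'][:2]-o)@R,st['tool_pos'],st['contact_force'])
cv2.imwrite('pics/wrist%sb.png'%n,cv2.resize(s['color'],None,fx=1.55,fy=1.55,interpolation=cv2.INTER_CUBIC))
W=cloud(s);XY=(W[...,:2]-o)@R*1e3;Z=W[...,2]*1e3
m=(XY[...,1]<2)&(XY[...,1]>-8)&(XY[...,0]>-20)&(XY[...,0]<160)&(Z<50)
b=np.round(XY[...,0][m]/2)*2
print([(int(x),round(float(np.median(Z[m][b==x])))) for x in np.unique(b)])
E
python3 look.py 5
```

```text
time_s: 5.67
tool_pos: [0.547, 0.0218, 0.0174]
ee_rot: [-2.384, 2.045, -0.001]
contact_force: [-0.6, 1.8, 1.1]
width: 0.042
[0.00434395 0.02328219] [0.54695675 0.02187188 0.01747082] [-0.51698284  2.19314578  2.02234776]
[(-20, 4), (-18, 4), (-16, 4), (-14, 4), (-12, 4), (-10, 4), (-8, 4), (-6, 25), (-4, 31), (-2, 30), (0, 34), (2, 34), (4, 33), (6, 36), (8, 36), (10, 37), (12, 39), (14, 40), (16, 41), (18, 32), (20, 32), (22, 33), (24, 33), (26, 33), (28, 33), (30, 33), (32, 33), (34, 33), (36, 33), (38, 33), (40, 33), (42, 33), (44, 33), (46, 33), (48, 32), (50, 33), (52, 32), (54, 32), (56, 31), (58, 29), (60, 29), (62, 28), (64, 28), (66, 29), (68, 28), (70, 28), (72, 4), (74, 4), (76, 4), (78, 4), (80, 17), (82, 33), (84, 33), (86, 33), (88, 33), (90, 33), (92, 33), (94, 33), (96, 33), (98, 33), (100, 33), (102, 33), (104, 33), (106, 33), (108, 33), (110, 33), (112, 33), (114, 33), (116, 32)]
```

View pics/wrist5b.png

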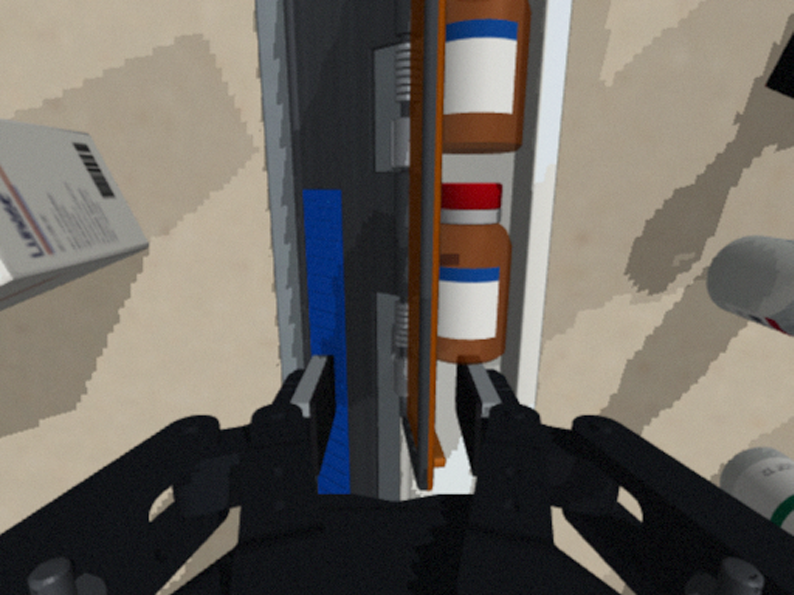

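```bash
python3 -m jog '2 0.3 0 0 0 0;2 0.3 0 0 0 0;2 0.3 0 0 0 0;1 0.2 0 0 0 0;1 0.1 0 0 0 0;0.5 0.1 0 0 0 0;0.5 0.1 0 0 0 0;0 0 0 0 0 0'
python3 look.py 6
```

```text
time_s: 6.43
tool_pos: [0.5556, 0.0233, 0.0172]
ee_rot: [-2.384, 2.045, 0.0]
contact_force: [-2.3, 1.3, 1.2]
width: 0.0418
[0.01306929 0.02331243] [0.55557623 0.02322723 0.017306  ] [-2.06711896  1.35092798  1.01127307]
[(-20, 4), (-18, 4), (-16, 4), (-14, 4), (-12, 4), (-10, 4), (-8, 4), (-6, 4), (-4, 4), (-2, 4), (0, 4), (2, 5), (4, 33), (6, 32), (8, 31), (10, 33), (12, 31), (14, 37), (16, 36), (18, 38), (20, 38), (22, 41), (24, 41), (26, 32), (28, 33), (30, 33), (32, 32), (34, 33), (36, 33), (38, 33), (40, 33), (42, 33), (44, 33), (46, 33), (48, 33), (50, 33), (52, 33), (54, 33), (56, 33), (58, 33), (60, 32), (62, 32), (64, 31), (66, 30), (68, 28), (70, 29), (72, 28), (74, 28), (76, 28), (78, 28), (80, 28), (82, 33), (84, 33), (86, 33), (88, 33), (90, 33), (92, 33), (94, 33), (96, 33), (98, 33), (100, 33), (102, 33), (104, 33), (106, 33), (108, 33), (110, 33), (112, 33), (114, 33), (116, 33), (118, 32), (120, 31), (122, 30), (124, 29), (126, 28)]
```

View pics/wrist6b.png

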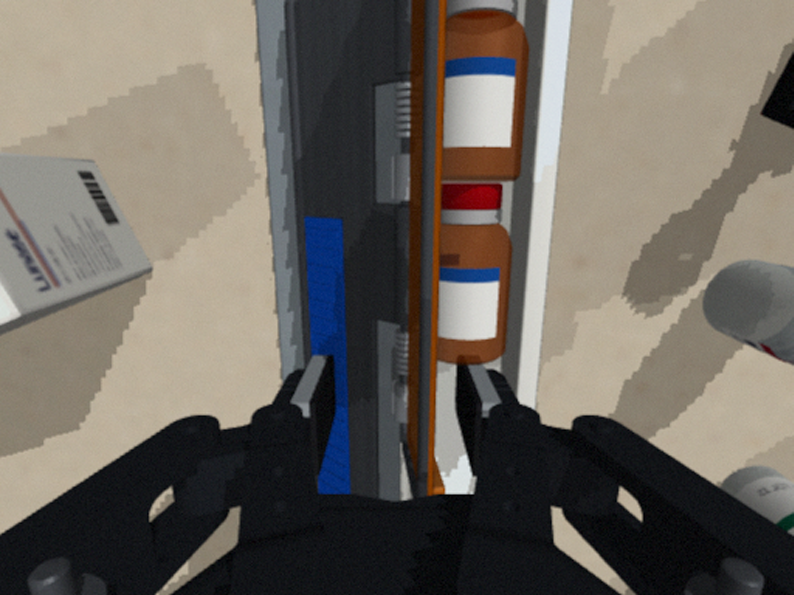

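```bash
python3 -m jog '0.5 0.1 0 0 0 0;0.5 0.1 0 0 0 0;0 0 0 0 0 0;0 0 0 0 0 0'
python3 look.py 7
python3 - <<'E'
import cv2
a=cv2.imread('pics/wrist7.png')[90:150,270:360];cv2.imwrite('pics/wrist7z.png',cv2.resize(a,None,fx=8,fy=8))
E
```

```text
time_s: 6.87
tool_pos: [0.5566, 0.0234, 0.0173]
ee_rot: [-2.384, 2.045, -0.0]
contact_force: [-0.9, 1.2, 1.9]
width: 0.042
[0.01408069 0.02338164] [0.55656538 0.02344927 0.01728945] [-2.02160023  1.22509514  1.71479574]
[(-20, 4), (-18, 4), (-16, 4), (-14, 4), (-12, 4), (-10, 4), (-8, 4), (-6, 4), (-4, 4), (-2, 4), (0, 4), (2, 4), (4, 31), (6, 28), (8, 33), (10, 32), (12, 32), (14, 36), (16, 37), (18, 38), (20, 38), (22, 38), (24, 43), (26, 40), (28, 33), (30, 33), (32, 33), (34, 33), (36, 33), (38, 33), (40, 33), (42, 33), (44, 33), (46, 33), (48, 33), (50, 33), (52, 33), (54, 33), (56, 33), (58, 33), (60, 32), (62, 32), (64, 32), (66, 30), (68, 29), (70, 29), (72, 28), (74, 28), (76, 28), (78, 28), (80, 29), (82, 32), (84, 33), (86, 33), (88, 33), (90, 33), (92, 33), (94, 33), (96, 33), (98, 33), (100, 33), (102, 33), (104, 33), (106, 33), (108, 33), (110, 33), (112, 33), (114, 33), (116, 33), (118, 32), (120, 31), (122, 30), (124, 29), (126, 28), (128, 26)]
```

View pics/wrist7z.png

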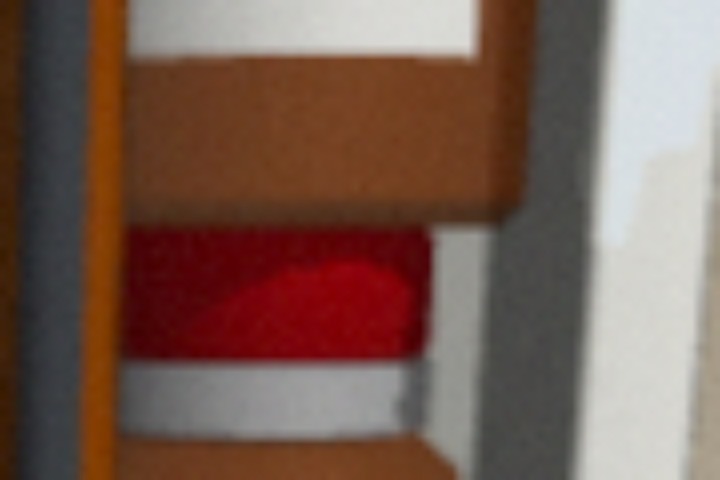

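```bash
python3 -m jog '-3 -0.5 0 0 0 0;-6 -0.9 0 0 0 0;-8 -1.2 0 0 0 0;-9 -1.4 0 0 0 0;-9 -1.4 0 0 0 0;-9 -1.4 0 0 0 0;-9 -1.4 0 0 0 0;-9 -1.4 0 0 0 0;-9 -1.4 0 0 0 0;-8 -1.2 0 0 0 0;-8 -1.2 0 0 0 0;-6 -0.9 0 0 0 0'
python3 -m jog '-2 -0.3 0 0 0 0;-1 -0.2 0 0 0 0;0 0 0 0 0 0;0 0 0 0 0 0'
python3 look.py 8
```

```text
time_s: 7.97
tool_pos: [0.4623, 0.009, 0.0172]
ee_rot: [2.384, -2.045, -0.001]
contact_force: [0.8, 1.7, 2.4]
width: 0.0422
time_s: 8.3
tool_pos: [0.46, 0.0087, 0.0171]
ee_rot: [2.384, -2.044, -0.002]
contact_force: [-0.4, 1.1, 1.8]
width: 0.0418
[-0.08356622  0.02340134] [0.46004872 0.00863524 0.01703426] [0.05107924 1.58288417 1.7969885 ]
[(-20, 4), (-18, 4), (-16, 4), (-14, 4), (-12, 4), (-10, 4), (-8, 4), (-6, 4), (-4, 4), (-2, 4), (0, 4), (2, 4), (4, 4), (6, 4), (8, 4), (10, 4), (12, 4), (14, 4), (16, 4), (18, 4), (20, 4), (22, 4), (24, 4), (26, 23), (28, 32)]
```

View pics/wrist8b.png

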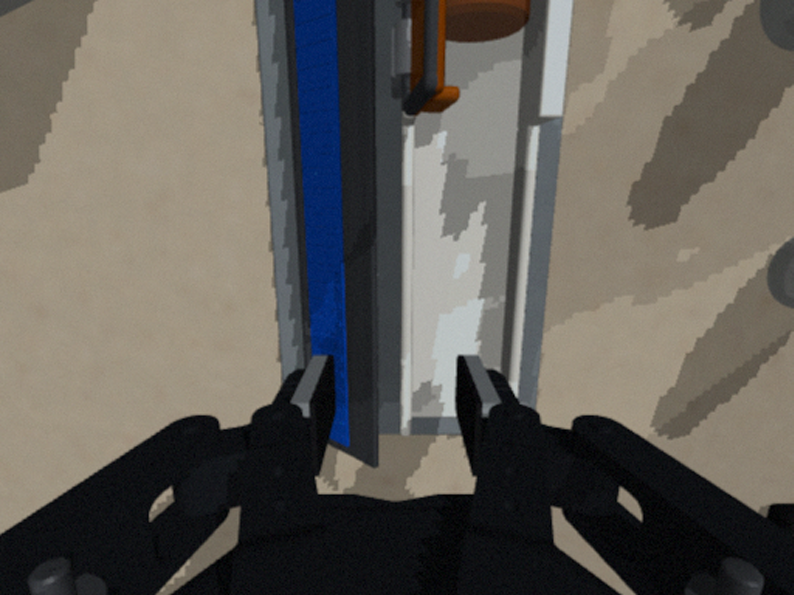

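View pics/top8.png

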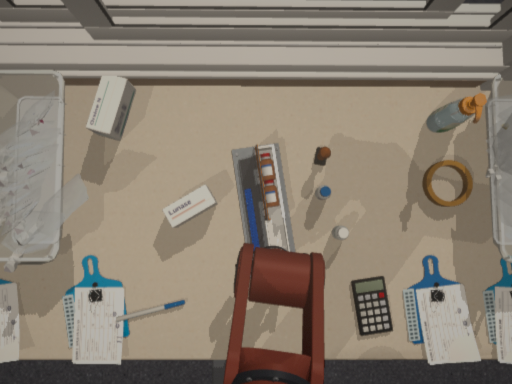

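```bash
python3 -m jog '0 0 3 0 0 0;0 0 5 0 0 0;0 0 5 0 0 0;0 0 5 0 0 0;0 0 5 0 0 0;0 0 5 0 0 0;0 0 5 0 0 0;0 0 5 0 0 0;0 0 5 0 0 0;0 0 5 0 0 0;0 0 5 0 0 0;0 0 5 0 0 0'
python3 -m jog '0 0 5 0 0 0;0 0 8 0 0 0;0 0 12 0 0 0;0 0 25 0 0 0;0 -20 30 0 0 0;0 -35 20 0 0 0;0 -38 0 0 0 0;0 -38 0 0 0 0;0 -38 0 0 0 0;0 -38 0 0 0 0;0 -20 0 0 0 0;0 0 0 0 0 0'
python3 look.py 9
python3 - <<'E'
from h import *
s=np.load('pics/top9.npz')
cv2.imwrite('pics/top9z.png',cv2.resize(s['color'][135:290,180:360],None,fx=3.8,fy=3.8,interpolation=cv2.INTER_CUBIC))
s=dict(s);o=np.array([.5462,-.0018]);t=.1525;R=np.array([[np.cos(t),-np.sin(t)],[np.sin(t),np.cos(t)]])
W=cloud(s);XY=(W[...,:2]-o)@R*1e3;Z=W[...,2]*1e3
for y0 in (-12,-6,0,6,12):
  m=(abs(XY[...,1]-y0)<2)&(XY[...,0]>10)&(XY[...,0]<140);print(y0,np.percentile(Z[m],[5,50,95]))
E
```

```text
time_s: 9.4
tool_pos: [0.4603, 0.0088, 0.0756]
ee_rot: [-2.384, 2.046, 0.001]
contact_force: [-0.5, 0.8, -0.3]
width: 0.0417
time_s: 10.4
tool_pos: [0.4607, -0.2226, 0.1763]
ee_rot: [2.379, -2.05, 0.004]
contact_force: [-0.1, -0.1, 0.1]
width: 0.0415
[-0.11787676 -0.20135506] [ 0.46027903 -0.21872482  0.17546759] [-1.34886204  0.11697096  0.08885238]
[(-20, 4), (-18, 4), (-16, 4), (-14, 4), (-12, 4), (-10, 4), (-8, 4), (-6, 4), (-4, 4), (-2, 5), (0, 36), (2, 37), (4, 37), (6, 37), (8, 37), (10, 36), (12, 37), (14, 37), (16, 37), (18, 37), (20, 37), (22, 37), (24, 37), (26, 37), (28, 37), (30, 37), (32, 37), (34, 37), (36, 37), (38, 37), (40, 37), (42, 37), (44, 37), (46, 37), (48, 37)]
-12 [35.35170728 38.12368791 41.83889817]
-6 [34.5324868  37.43505998 40.490065  ]
0 [34.07074084 37.47790475 39.54991795]
6 [34.62181743 37.32632315 39.92952421]
12 [33.81979608 36.81960854 39.85553938]
```

View pics/top9z.png

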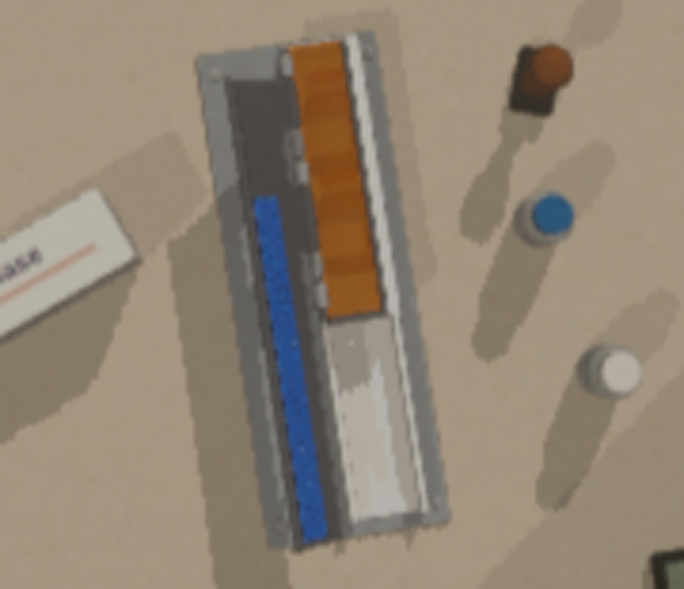

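The picture shows the cover closed flat with its top at about z = 37 mm. Two vials lie end to end under it, at rows 80–260. The bystanders are where they started.

```bash
python3 -m jog '0 0 0 0 0 0;0 0 0 0 0 0;0 0 0 0 0 0;0 0 0 0 0 0' && python3 -c "
from workcell import r
print(r.state()['contact_force']);print(r.hand_in())"
```

```text
time_s: 10.83
tool_pos: [0.4606, -0.2173, 0.1753]
ee_rot: [-2.386, 2.043, 0.0]
contact_force: [0.1, 0.7, -0.2]
width: 0.0417
[ 0.14120419  0.73040582 -0.15363537]
the job is handed in; nothing more can be done
None
```

The loose vial now lies right behind the stock vial, the cover has closed over both, and the job is handed in (about 11 s of the 42 s used).

I pressed the bar down with the left fingertip, which held the cover open at about 1.39 rad. The right fingertip pushed the vial in along the lane. I then drew the fingers back out of the mouth with the cover still held open, and raised them slowly so it shut.

**Last checks:**
- **Vials:** before I drew back, the loose vial's cap was at or within about 0.5 mm of the stock vial's base. The stock vial moved about 1 mm at most. After the cover closed, the top picture shows two vials end to end under it.
- **Cover:** it lies flat, with its top at about z = 37 mm along its length.
- **Surroundings:** the bystanders are where they started. The arm is clear of everything, and the wrist force reads near zero.

No check failed. The first lane pose from the top camera was about 2 mm off along the lane, and I corrected it with the wrist camera before pressing. The sideways finger position was also about 2 mm off after the press, so I shifted it before pushing.

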